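# Run the nutmeg grinder by holding its twist lid at half-turn

## Robot

A 6-joint arm with a two-finger parallel gripper is mounted at the origin on the work surface. World frame = base frame: x ahead of the robot, y to its left, z up, the work surface at z = 0. Lengths are in m, angles in rad, forces in N, time in s.
With the tool pointing down it reaches from about 0.275 to 0.875 m from the base axis. Payload 12.5 kg.
Tool frame: the origin (TCP) lies at the very end of the fingers, on their centre line; the grasp point (between the pads) lies 19 mm behind it; z points along the fingers, y is the line along which they close (so a half turn about z gives the same grasp; the last joint's range is limited). The gripper opens to 85 mm and grips with 20 to 120 N. Pads are 22 mm wide; open, the fingers measure 114 mm over their backs; the gripper's body (76 mm by 85 mm) begins 54 mm behind the grasp point. The pads swing forward as they close: fully open they stand 13 mm farther back than shut.
Start: joints at [-1.409, 0.351, 1.652, -0, 1.139, -0.085], TCP at [0.134, -0.533, 0.231] pointing down, gripper open.
Joint ranges: [-2.75, 2.75], [-0.79, 2.1], [0.01, 2.65], [-1.57, 4.71], [0.07, 3.14], [-2.87, 2.87]. Speed limits (rad/s): [2.22, 2.22, 2.79, 3.14, 3.14, 3.14].

## Interface

Orientations are given as a unit quaternion [w, x, y, z].
In Python, from workcell import r gives the robot as it stands.
- The arm moves only by the tool jog_arm, never from a script. Its argument "rows" is a list of rows, each a list of 2 entries, a list of its own where there are three numbers: the shift along the world's x, y, z scaled (see below), then the turn, a rotation vector about the world's x, y, z scaled (see below). In form: [[[dx, dy, dz], [ax, ay, az]], ...]. A call has 1 to 8 rows; each row shifts and turns the commanded pose from where the row before left it; what a row does not reach is not made up. The controller multiplies each number of a shift by 0.12 m and each number of a turn by 30 degrees. A row lasts 1/10 s, in which the tool goes at most 50 mm and 8.59 degrees, less where a joint would pass 70% of its speed; a pose out of reach is approached as far as the arm can. A call with a number of a shift or a turn outside -1 to 1 is refused whole. A call with a gripper value outside its range is refused whole. "hand" is the closure, from -1 (fully open) to 1 (shut), set as the call begins (left out, the last holds). The fingers move at their own pace and stop on an object; "squeeze" is the grip in N (left out, the last holds). Time passes only in rows, so rows that do not move let the fingers close. It gives the time, the measured TCP pose, the force, the opening and the grip force at its end, in the units of the state.
- r.sense(): the state, without advancing time (a new reading comes with each control period).
- r.camera(name): name is "scene" or "side" or "wrist"; returns a dict with "frame" (480x640x3 uint8, blue, green, red), "z_map" (480x640 float32, m along the optical axis (not along the pixel's ray), 0 where there is no reading), "K" (3x3 intrinsics, pixels), "world_from_camera" (4x4, takes a point from camera to world coordinates). Camera axes: x right, y down, z forward; pixel columns grow to the right and rows downward; lengths in m; the calibration is good to about 2 mm. A picture is of the moment at which its call begins.
- r.sign_off(): hands the job in; it is judged then, once.
The state is a dict: "clock": time; "joint_positions": joint angles; "qvel": joint speeds; "joint_efforts": joint torques, N m; "position": TCP position; "ee_rot": TCP orientation; "contact_force": force on the tool from outside, world axes, zero at the start; "wrist_torque": the same for the moment, N m; "width": finger opening in m; "grip_force": force on a finger pad.
Only numpy, scipy, OpenCV 4.12 (cv2) and the standard library are available. Lean on these libraries where they do the work, as an engineer would, in place of code of your own. Each camera call takes 0.05 s, during which the arm holds its last target. There are 200 camera calls.

## Task

Give the nutmeg a short grind: see which of the two grinders has the nutmeg in its bowl (the other holds a cinnamon stick and stays off), take either lid by its grip bar, seat it fully in that grinder with its tabs down through the two slots, and twist it clockwise against the spring about half-way to the lock, to the wide run mark, never so far that it reaches the lock click. The grinder runs only while the lid is held there, so finish still gripping it, steady at the run mark; don't disturb the canister, mug or spoon.

Things in the scene. Friction and masses are not known exactly. Their poses are not given: they have to be found in the camera images.
- grinder_1: One of two identical electric spice grinders, fixed on the worktop: upright steel cylinder 98 mm across, 125 mm high, white plastic collar on top (41 mm of the height), open bowl with its floor at z = 70 mm. Origin: centre of the underside, z up. The slots in its mouth lie at its own +x and -x. Either grinder may hold the nutmeg.
- grinder_2: The other of two identical electric spice grinders, fixed on the worktop: upright steel cylinder 98 mm across, 125 mm high, white plastic collar on top (41 mm of the height), open bowl with its floor at z = 70 mm. Origin: centre of the underside, z up. The slots in its mouth lie at its own +x and -x. Either grinder may hold the nutmeg.
- mouth_1 (a point): Centre of the mouth of grinder_1, level with the collar's top (z = 125 mm). Lip 6 mm thick, 69 mm bore, cut by two slots 18 mm wide at the grinder's +x and -x for the lid's tabs. Black marks on the collar's top, repeated half a turn round: narrow at each slot (open), wide at 42 deg clockwise seen from above (run), narrow at 82 deg (locked).
- mouth_2 (a point): Centre of the mouth of grinder_2, level with the collar's top (z = 125 mm). Lip 6 mm thick, 69 mm bore, cut by two slots 18 mm wide at the grinder's +x and -x for the lid's tabs. Black marks on the collar's top, repeated half a turn round: narrow at each slot (open), wide at 42 deg clockwise seen from above (run), narrow at 82 deg (locked).
- switch_1 (a joint): Angle (rad) of the sprung ring in grinder_1's collar that a seated lid's tabs push round clockwise from above. 0 = off; equals the lid's turn from the slots less about 0.12. Run mark 0.61 (lid 0.73). Spring: 0.04 N m at 0, 0.11 at 0.6; it turns a freed lid back. Lock catch felt from about 1.0 (lid 64 deg), clicked by 1.3.
- switch_2 (a joint): Angle (rad) of the sprung ring in grinder_2's collar that a seated lid's tabs push round clockwise from above. 0 = off; equals the lid's turn from the slots less about 0.12. Run mark 0.61 (lid 0.73). Spring: 0.04 N m at 0, 0.11 at 0.6; it turns a freed lid back. Lock catch felt from about 1.0 (lid 64 deg), clicked by 1.3.
- lid_1: One of two identical loose black lids, 90 g, 87 mm across; either fits either grinder. Under the flange (z = 12.5 to 18.5 mm) a plug 65 mm across, with two tabs at its foot at the lid's +x and -x, 14 mm wide, reaching 39.5 mm from the axis. Origin: centre of the plug's underside, z up; starts upright on the worktop. Seated, the flange lies on the collar and the origin is at z = 112.5 mm.
- lid_2: The other of two identical loose black lids, 90 g, 87 mm across; either fits either grinder. Under the flange (z = 12.5 to 18.5 mm) a plug 65 mm across, with two tabs at its foot at the lid's +x and -x, 14 mm wide, reaching 39.5 mm from the axis. Origin: centre of the plug's underside, z up; starts upright on the worktop. Seated, the flange lies on the collar and the origin is at z = 112.5 mm.
- bar_1 (a point): Middle of the grip bar on top of lid_1, 53.5 mm above the lid's origin. The bar is straight and upright, 58 mm long along the lid's x (it points at the tabs), 14 mm thick along y, from z = 40 mm (flat drum top, 62 mm across) to 67 mm. Half a turn of the lid makes no difference.
- bar_2 (a point): Middle of the grip bar on top of lid_2, 53.5 mm above the lid's origin. The bar is straight and upright, 58 mm long along the lid's x (it points at the tabs), 14 mm thick along y, from z = 40 mm (flat drum top, 62 mm across) to 67 mm. Half a turn of the lid makes no difference.
- nutmeg: A whole nutmeg, brown, 22 mm thick and 27 mm long, loose in the bowl of one of the grinders, within 30 mm of its axis. Origin on its underside.
- cinnamon: A short dark-brown cinnamon stick, a double roll 36 mm long and 19 by 10 mm, loose in the bowl of the other grinder. Origin at its middle, on its underside.
- canister: White ceramic storage jar, 84 mm across, 115 mm high, loose, to the left of the grinders. Origin: centre of the underside. A bystander.
- mug: White mug, 80 mm across, 90 mm high, loose, to the right of the grinders. Origin: centre of the underside. A bystander.
- spoon: Steel spoon 140 mm long lying between the two lids. Origin: under its middle. A bystander.

How it is judged:
On the way:
1. a lid sits fully down in the mouth of the grinder that holds the nutmeg, its tabs through the slots, not yet twisted on ((((horizontal distance between nutmeg and mouth_1 below 0.042 m and height (world z) of nutmeg below 0.11 m) and (horizontal distance between lid_1 and mouth_1 below 0.004 m and z of lid_1 in the frame of grinder_1 between 0.1095 and 0.1155 m) and value of joint switch_1 below 0.25 rad and angle between the x axis of lid_1 and the x axis of grinder_1, either way round below 0.4 rad) or ((horizontal distance between nutmeg and mouth_2 below 0.042 m and height (world z) of nutmeg below 0.11 m) and (horizontal distance between lid_1 and mouth_2 below 0.004 m and z of lid_1 in the frame of grinder_2 between 0.1095 and 0.1155 m) and value of joint switch_2 below 0.25 rad and angle between the x axis of lid_1 and the x axis of grinder_2, either way round below 0.4 rad) or ((horizontal distance between nutmeg and mouth_1 below 0.042 m and height (world z) of nutmeg below 0.11 m) and (horizontal distance between lid_2 and mouth_1 below 0.004 m and z of lid_2 in the frame of grinder_1 between 0.1095 and 0.1155 m) and value of joint switch_1 below 0.25 rad and angle between the x axis of lid_2 and the x axis of grinder_1, either way round below 0.4 rad) or ((horizontal distance between nutmeg and mouth_2 below 0.042 m and height (world z) of nutmeg below 0.11 m) and (horizontal distance between lid_2 and mouth_2 below 0.004 m and z of lid_2 in the frame of grinder_2 between 0.1095 and 0.1155 m) and value of joint switch_2 below 0.25 rad and angle between the x axis of lid_2 and the x axis of grinder_2, either way round below 0.4 rad))), for 0.1 s.
At the end, for the whole second after the job is handed in: A lid lies flat in the nutmeg's grinder (within 4 mm of centre, 3 mm of its seated height), its switch at 0.38 to 0.84 rad (lid turned 26 to 57 deg), still, gripped with over 8 N; the nutmeg in the bowl; the other grinder off (under 0.1 rad) ((((horizontal distance between nutmeg and mouth_1 below 0.042 m and height (world z) of nutmeg below 0.11 m) and (horizontal distance between lid_1 and mouth_1 below 0.004 m and z of lid_1 in the frame of grinder_1 between 0.1095 and 0.1155 m) and value of joint switch_1 between 0.38 and 0.84 rad and velocity of joint switch_1 between -0.1 and 0.1 rad/s and value of joint switch_2 below 0.1 rad and angle between the x axis of lid_1 and the x axis of grinder_1, either way round between 0.45 and 1 rad and contact force between the fingers and lid_1 above 8 N) or ((horizontal distance between nutmeg and mouth_2 below 0.042 m and height (world z) of nutmeg below 0.11 m) and (horizontal distance between lid_1 and mouth_2 below 0.004 m and z of lid_1 in the frame of grinder_2 between 0.1095 and 0.1155 m) and value of joint switch_2 between 0.38 and 0.84 rad and velocity of joint switch_2 between -0.1 and 0.1 rad/s and value of joint switch_1 below 0.1 rad and angle between the x axis of lid_1 and the x axis of grinder_2, either way round between 0.45 and 1 rad and contact force between the fingers and lid_1 above 8 N) or ((horizontal distance between nutmeg and mouth_1 below 0.042 m and height (world z) of nutmeg below 0.11 m) and (horizontal distance between lid_2 and mouth_1 below 0.004 m and z of lid_2 in the frame of grinder_1 between 0.1095 and 0.1155 m) and value of joint switch_1 between 0.38 and 0.84 rad and velocity of joint switch_1 between -0.1 and 0.1 rad/s and value of joint switch_2 below 0.1 rad and angle between the x axis of lid_2 and the x axis of grinder_1, either way round between 0.45 and 1 rad and contact force between the fingers and lid_2 above 8 N) or ((horizontal distance between nutmeg and mouth_2 below 0.042 m and height (world z) of nutmeg below 0.11 m) and (horizontal distance between lid_2 and mouth_2 below 0.004 m and z of lid_2 in the frame of grinder_2 between 0.1095 and 0.1155 m) and value of joint switch_2 between 0.38 and 0.84 rad and velocity of joint switch_2 between -0.1 and 0.1 rad/s and value of joint switch_1 below 0.1 rad and angle between the x axis of lid_2 and the x axis of grinder_2, either way round between 0.45 and 1 rad and contact force between the fingers and lid_2 above 8 N))); the arm keeps its last pose, push and grip.
It fails at once if a lid is twisted on into the lock catch (switch beyond 1.0 rad) (value of joint any of switch_1, switch_2 above 1 rad).
It fails at once if the cinnamon's grinder is switched on (((horizontal distance between cinnamon and mouth_1 below 0.042 m and height (world z) of cinnamon below 0.11 m) and value of joint switch_1 above 0.3 rad) or ((horizontal distance between cinnamon and mouth_2 below 0.042 m and height (world z) of cinnamon below 0.11 m) and value of joint switch_2 above 0.3 rad)).
It fails at once if the canister, mug or spoon is pushed more than 30 mm or the canister or mug is tipped (distance of any of canister, mug, spoon from where it was at the start of the episode above 0.03 m or angle between any of canister, mug's own z axis and vertical above 0.3 rad).
It also fails if it takes over 38 s, if anything falls off the work surface, if the arm or the gripper's body presses on something with over 40 N, if the wrist force passes 120 N, or if a joint passes its speed limit or range.

## Working session

There is one attempt and no reset: what is moved stays moved. The work goes in short steps, Python scripts to look and compute and a tool call to move; the robot and the scene stay as the last step left them, time stands still between calls to the robot, and variables do not carry over. Pictures are saved under pics/ and viewed, at most 10 in all, crops included, and the job is handed in when it is done.

Besides the shell and the picture viewer there is one more tool, called after "Emit:" as name([rows], argument=value, ...), one row to a line, values as JSON. jog_arm: Moves the arm, as the interface text tells. Shifts and turns lie within -1 to 1; 1 stands for 0.12 m of shift or 30 degrees of turn. Its arguments: {"type":"object","properties":{"rows":{"type":"array"},"hand":{"type":"number"},"squeeze":{"type":"number"}},"required":["rows"]}

```bash
mkdir -p pics
cat > h.py <<'E'
import numpy as np, cv2
from workcell import r
def snap(n,f=None):
    c=r.camera(n)
    if f: cv2.imwrite('pics/'+f,c['frame']); np.savez('pics/'+f[:-4]+'.npz',**c)
    return c
def cloud(c):
    z=c['z_map'].astype(float); K=c['K']; v,u=np.mgrid[:480,:640]
    P=np.stack([(u-K[0,2])/K[0,0]*z,(v-K[1,2])/K[1,1]*z,z],-1)
    T=c['world_from_camera']; W=P@T[:3,:3].T+T[:3,3]; W[z==0]=np.nan
    return W
E
python3 - <<'E'
from h import *
print(r.sense())
for n in ['scene','side','wrist']:
    c=snap(n,n+'0.png'); print(n,c['world_from_camera'].round(3).tolist(),c['K'][0,0])
a=[cv2.imread(f'pics/{n}0.png') for n in ['scene','side']]
E
```

```text
{'clock': 0.0, 'joint_positions': array([-1.40860213e+00,  3.51242254e-01,  1.65240764e+00, -3.36975598e-05,
        1.13910582e+00, -8.45686808e-02]), 'qvel': array([-0.0001813 , -0.00076703,  0.00083159, -0.0004073 , -0.0012808 ,
        0.00155367]), 'joint_efforts': array([-2.60569970e-03, -5.06104732e+01, -2.91405344e+01, -1.71547531e-04,
        4.50006439e-03,  4.77870415e-06]), 'position': array([ 0.13432732, -0.53300904,  0.23076138]), 'ee_rot': array([-5.80498407e-04,  9.92397124e-01,  1.23075624e-01, -3.78525626e-05]), 'contact_force': array([-0.33118953,  0.64361155, -0.62044602]), 'wrist_torque': array([ 0.03013823, -0.02413781,  0.0143744 ]), 'grip_force': 0.0, 'width': 0.0853403784735155}
scene [[0.903, 0.358, -0.239, 0.799], [0.43, -0.762, 0.484, -0.442], [-0.009, -0.54, -0.842, 0.911], [0.0, 0.0, 0.0, 1.0]] 504.18680210440743
side [[-0.757, -0.5, 0.422, 0.166], [-0.654, 0.584, -0.481, 0.439], [-0.006, -0.64, -0.769, 0.76], [0.0, 0.0, 0.0, 1.0]] 482.434949006518
wrist [[0.245, -0.924, -0.293, 0.209], [-0.97, -0.233, -0.074, -0.514], [0.001, 0.302, -0.953, 0.374], [0.0, 0.0, 0.0, 1.0]] 338.585239421709
```

View pics/scene0.png

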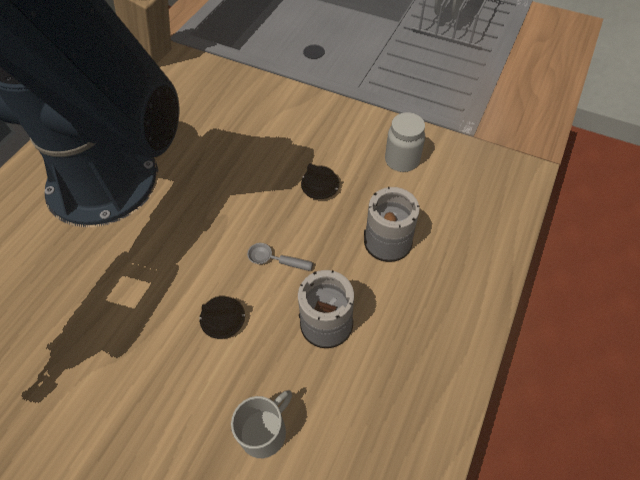

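The scene view shows grinders at about (397,207) and (327,298), lids at (320,182) and (222,316). The upper grinder seems to hold a reddish round nut, the lower one a dark stick. I'll enlarge and measure.

Run:
```python
from h import *
a=cv2.imread('pics/scene0.png')
c1=cv2.resize(a[180:350,270:440],(600,600),interpolation=cv2.INTER_CUBIC)
cv2.imwrite('pics/z1.png',c1)
for n in ['scene','side']:
    c=dict(np.load(f'pics/{n}0.npz')); W=cloud(c)
    ws=(W[...,0]>.2)&(W[...,0]<.9)&(abs(W[...,1])<.5)
    for nm,lo,hi in [('top',.119,.130),('can',.108,.118),('bar',.06,.074),('drum',.034,.045)]:
        m=(ws&(W[...,2]>lo)&(W[...,2]<hi)).astype(np.uint8)
        k,l,s,ct=cv2.connectedComponentsWithStats(m,connectivity=8)
        for i in range(1,k):
            if s[i,4]<40: continue
            p=W[l==i]; xy=p[:,:2].astype(np.float32)
            cc,R=cv2.minEnclosingCircle(xy); rect=cv2.minAreaRect(xy)
            print(n,nm,s[i].tolist(),'circ',np.round(cc,4),round(R,4),'rect',np.round(rect[0],4),np.round(rect[1],4),round(rect[2],1),'z',p[:,2].mean().round(4))
```

```text
scene top [369, 186, 51, 43, 876] circ [0.6656 0.1296] 0.0505 rect [0.6654 0.1284] [0.0964 0.0977] 8.6 z 0.1236
scene top [298, 270, 56, 52, 1153] circ [ 0.6266 -0.0962] 0.0493 rect [ 0.6271 -0.0966] [0.0955 0.0967] 25.6 z 0.1236
scene can [392, 112, 33, 27, 674] circ [0.6088 0.3575] 0.0383 rect [0.6107 0.3579] [0.0729 0.0727] 79.1 z 0.1139
scene can [368, 207, 50, 25, 137] circ [0.6666 0.1209] 0.0483 rect [0.6705 0.1002] [0.0964 0.0422] 10.8 z 0.1129
scene can [301, 305, 52, 19, 117] circ [ 0.6371 -0.1135] 0.0442 rect [ 0.6441 -0.1261] [0.0882 0.0287] 29.2 z 0.1128
scene bar [387, 137, 37, 18, 161] circ [0.612  0.3515] 0.0414 rect [0.6164 0.3339] [0.0827 0.0369] 14.2 z 0.0667
scene bar [307, 163, 26, 14, 156] circ [0.4717 0.197 ] 0.0285 rect [0.4715 0.1976] [0.0563 0.0158] 1.0 z 0.065
scene bar [377, 204, 33, 17, 304] circ [0.6594 0.1538] 0.033 rect [0.6593 0.1547] [0.0658 0.0361] 9.0 z 0.0696
scene bar [367, 223, 47, 23, 178] circ [0.6684 0.1162] 0.0469 rect [0.6729 0.0989] [0.0937 0.036 ] 14.4 z 0.067
scene bar [306, 286, 42, 24, 622] circ [ 0.6217 -0.0823] 0.0381 rect [ 0.6199 -0
[... 3340 characters left out ...]
.0 z 0.0406
side drum [374, 153, 34, 13, 130] circ [ 0.6065 -0.3195] 0.038 rect [ 0.5976 -0.3063] [0.0757 0.032 ] 34.0 z 0.0395
side drum [299, 208, 46, 17, 172] circ [ 0.6135 -0.0846] 0.0466 rect [ 0.6027 -0.0716] [0.093  0.0352] 39.8 z 0.0395
side drum [399, 217, 37, 24, 462] circ [ 0.4401 -0.1754] 0.0364 rect [ 0.4366 -0.1669] [0.0709 0.0511] 21.1 z 0.0396
side drum [205, 256, 51, 27, 188] circ [0.6552 0.1311] 0.0488 rect [0.636  0.1403] [0.0974 0.0434] 64.3 z 0.0396
side drum [257, 327, 44, 41, 965] circ [0.4676 0.1969] 0.0366 rect [0.4669 0.1971] [0.0716 0.0704] 89.8 z 0.0398
side drum [124, 355, 51, 35, 185] circ [0.5991 0.3597] 0.0409 rect [0.5827 0.3648] [0.0816 0.0343] 72.5 z 0.0396
```

View pics/z1.png

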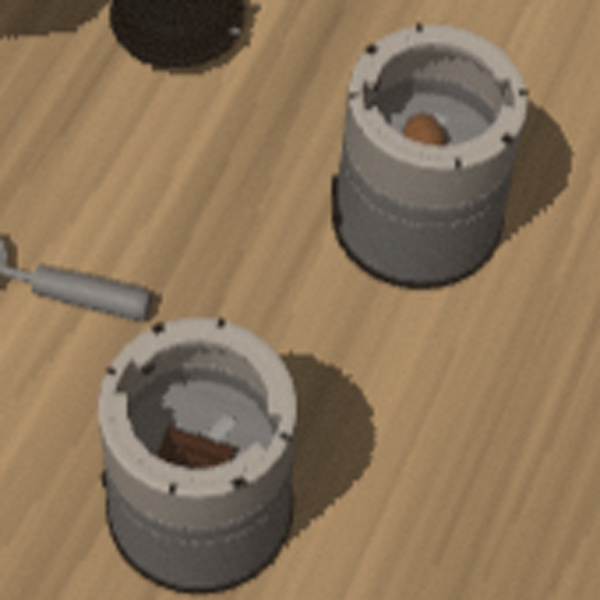

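View pics/side0.png

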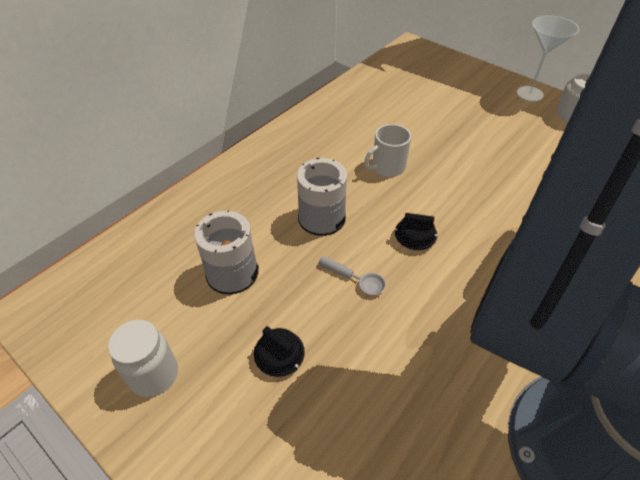

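The nut at crop (425,130) marks the upper-right grinder (about 0.664, 0.129) as the nutmeg's; the stick is in the other. The lid at about (0.47, 0.197) is the handy one. Next: slot direction.

```bash
cat >> h.py <<'E'
def topx(c,u,v,z):
    K=c['K'];T=c['world_from_camera']
    d=T[:3,:3]@np.array([(u-K[0,2])/K[0,0],(v-K[1,2])/K[1,1],1.])
    return T[:3,3]+d*(z-T[2,3])/d[2]
def plane(c,z):
    K=c['K'];T=c['world_from_camera'];v,u=np.mgrid[:480,:640]
    d=np.stack([(u-K[0,2])/K[0,0],(v-K[1,2])/K[1,1],np.ones(u.shape)],-1)@T[:3,:3].T
    return T[:3,3]+d*((z-T[2,3])/d[...,2])[...,None]
def marks(c,ctr,th=70):
    "dark blobs on collar ring: angle deg, area, radius"
    P=plane(c,.125); q=P[...,:2]-ctr; R=np.hypot(q[...,0],q[...,1])
    g=cv2.cvtColor(c['frame'],cv2.COLOR_BGR2GRAY)
    m=((R>.0385)&(R<.050)&(g<th)).astype(np.uint8)
    k,l,s,_=cv2.connectedComponentsWithStats(m,connectivity=8)
    for i in range(1,k):
        if s[i,4]<3: continue
        p=q[l==i].mean(0); print('  mark ang %.1f area %d r %.4f'%(np.degrees(np.arctan2(p[1],p[0])),s[i,4],np.hypot(*p)))
E
python3 - <<'E'
from h import *
for n,ctr in [('scene',(.6655,.129)),('side',(.6625,.1279))]:
    c=dict(np.load(f'pics/{n}0.npz')); print(n); marks(c,np.array(ctr))
E
```

```text
scene
  mark ang 165.2 area 4 r 0.0469
  mark ang -154.7 area 3 r 0.0396
  mark ang -16.5 area 8 r 0.0472
side
```

Emit:
jog_arm([
  [[0.17, 0.36, 0.03], [0, 0, -0.217]],
  [[0.17, 0.36, 0.03], [0, 0, -0.217]],
  [[0.17, 0.36, 0.03], [0, 0, 0]],
  [[0.17, 0.36, 0.03], [0, 0, 0]],
  [[0.17, 0.36, 0], [0, 0, 0]],
  [[0.17, 0.36, 0], [0, 0, 0]],
  [[0.17, 0.36, 0], [0, 0, 0]],
  [[0.17, 0.36, 0], [0, 0, 0]],
], hand=-1)

```text
clock: 0.95
position: [0.2978, -0.1859, 0.2458]
ee_rot: [0.0, 1.0, 0.009, 0.0]
contact_force: [-0.2, -0.9, -0.2]
width: 0.0856
grip_force: 0.0
```

Emit:
jog_arm([
  [[0.17, 0.36, 0], [0, 0, 0]],
  [[0.17, 0.36, 0], [0, 0, 0]],
  [[0.17, 0.36, 0], [0, 0, 0]],
  [[0.17, 0.36, 0], [0, 0, 0]],
  [[0.17, 0.36, 0], [0, 0, 0]],
  [[0.17, 0.36, 0], [0, 0, 0]],
  [[0.17, 0.36, 0], [0, 0, 0]],
  [[0.1, 0.25, 0], [0, 0, 0]],
])

```text
clock: 1.75
position: [0.453, 0.1474, 0.2455]
ee_rot: [-0.0, 1.0, 0.01, 0.0]
contact_force: [0.6, 0.0, -0.1]
width: 0.0855
grip_force: 0.0
```

Emit:
jog_arm([
  [[0.13, 0.38, 0], [0, 0, 0]],
  [[0, 0, 0], [0, 0, 0]],
])

```text
clock: 1.95
position: [0.4688, 0.1941, 0.2453]
ee_rot: [-0.0, 1.0, 0.011, 0.0]
contact_force: [-0.4, -1.3, 0.1]
width: 0.0854
grip_force: 0.0
```

Run:
```python
from h import *
c=snap('wrist','w1.png'); W=cloud(c); print(r.sense()['position'],r.sense()['ee_rot'],c['world_from_camera'].round(3).tolist())
for nm,lo,hi in [('top',.119,.130),('bar',.058,.074),('drum',.034,.045)]:
    m=((W[...,2]>lo)&(W[...,2]<hi)).astype(np.uint8)
    k,l,s,ct=cv2.connectedComponentsWithStats(m,connectivity=8)
    for i in range(1,k):
        if s[i,4]<100: continue
        p=W[l==i]; xy=p[:,:2].astype(np.float32)
        cc,R=cv2.minEnclosingCircle(xy); rect=cv2.minAreaRect(xy)
        print(nm,s[i].tolist(),'circ',np.round(cc,4),round(R,4),'rect',np.round(rect[0],4),np.round(rect[1],4),round(rect[2],1),'z',p[:,2].mean().round(4))
```

```text
[0.46801328 0.1920401  0.24508416] [ 9.49607522e-05  9.99936255e-01  1.12823973e-02 -4.29355487e-04] [[0.023, -0.953, -0.301, 0.545], [-1.0, -0.022, -0.007, 0.196], [0.001, 0.302, -0.953, 0.389], [0.0, 0.0, 0.0, 1.0]]
top [369, 0, 113, 32, 2134] circ [0.6311 0.1275] 0.0374 rect [0.6224 0.1274] [0.0185 0.0746] 1.0 z 0.1256
bar [349, 0, 88, 51, 502] circ [0.6354 0.1377] 0.0397 rect [0.6258 0.1415] [0.0792 0.0207] 68.7 z 0.0658
bar [410, 0, 47, 14, 294] circ [0.6473 0.1079] 0.0187 rect [0.6433 0.1078] [0.0098 0.0373] 0.7 z 0.0712
bar [602, 0, 38, 104, 1515] circ [ 0.6152 -0.0753] 0.0428 rect [ 0.6105 -0.0633] [0.0855 0.027 ] 21.6 z 0.0659
bar [135, 2, 52, 101, 681] circ [0.6035 0.3465] 0.0406 rect [0.598  0.3316] [0.0318 0.081 ] 69.6 z 0.0663
bar [312, 183, 15, 59, 826] circ [0.4683 0.1957] 0.0293 rect [0.4683 0.1958] [0.0581 0.0137] 0.9 z 0.0674
drum [346, 0, 82, 58, 297] circ [0.6382 0.1383] 0.0417 rect [0.6277 0.1433] [0.0832 0.0233] 64.9 z 0.0396
drum [582, 0, 45, 107, 911] circ [ 0.619  -0.0834] 0.047 rect [ 0.6129 -0.0668] [0.0938 0.0354] 20.1 z 0.0395
drum [148, 16, 49, 89, 372] circ [0.603  0.3458] 0.0404 rect [0.5973 0.3314] [0.0309 0.0805] 68.5 z 0.0396
drum [285, 172, 68, 66, 2717] circ [0.4686 0.1961] 0.0363 rect [0.4695 0.1965] [0.0701 0.0715] 0.8 z 0.0402
drum [623, 220, 17, 48, 527] circ [ 0.4342 -0.1569] 0.0287 rect [ 0.4321 -0.1498] [0.0571 0.0167] 16.5 z 0.0385
```

View pics/w1.png

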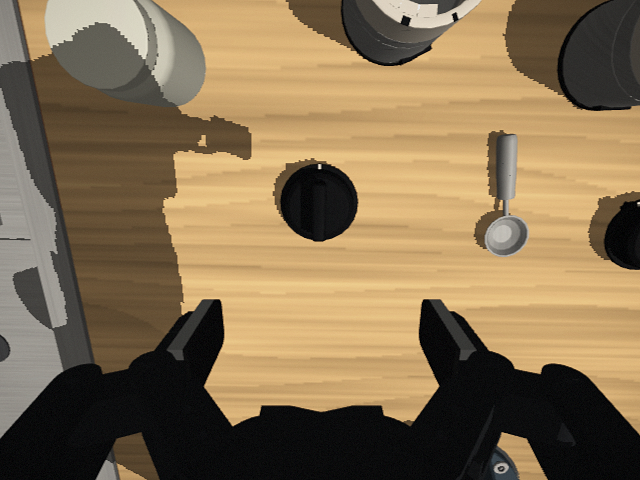

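The wrist view shows the lid under the TCP at (319,202), bar vertical in the image. I'll look at the grinder from the same relative pose before grasping, so bias cancels.

Emit:
jog_arm([
  [[0.35, -0.12, 0.1], [0, 0, 0]],
  [[0.35, -0.12, 0.1], [0, 0, 0]],
  [[0.35, -0.12, 0.1], [0, 0, 0]],
  [[0.35, -0.12, 0.1], [0, 0, 0]],
  [[0.25, -0.05, 0.1], [0, 0, 0]],
  [[0, 0, 0], [0, 0, 0]],
  [[0, 0, 0], [0, 0, 0]],
])

```text
clock: 2.7
position: [0.6656, 0.1256, 0.305]
ee_rot: [0.0, 1.0, 0.009, -0.001]
contact_force: [-0.3, 0.6, 0.0]
width: 0.0854
grip_force: 0.0
```

Run:
```python
from h import *
c=snap('wrist','w2.png'); W=cloud(c); print(r.sense()['position'],r.sense()['ee_rot'])
m=((W[...,2]>.120)&(W[...,2]<.130)&(abs(W[...,0]-.665)<.08)&(abs(W[...,1]-.128)<.08))
p=W[m]; xy=p[:,:2].astype(np.float32)
print(cv2.minEnclosingCircle(xy),cv2.minAreaRect(xy),p[:,2].mean())
from scipy.optimize import least_squares
h=cv2.convexHull(xy)[:,0]
f=least_squares(lambda a:np.hypot(*(h-a[:2]).T)-a[2],[.665,.128,.049],loss='soft_l1',f_scale=.001); print(f.x)
for th in (50,70,100): print(th); marks(c,f.x[:2],th)
cv2.imwrite('pics/w2z.png',cv2.resize(c['frame'][100:310,210:430],(660,600)))
```

```text
[0.66509221 0.12609302 0.30505392] [ 7.14566137e-05  9.99954434e-01  9.51488515e-03 -7.69205830e-04]
((0.6622546315193176, 0.12713374197483063), 0.04909088835120201) ((0.6624386310577393, 0.12741181254386902), (0.0963883325457573, 0.09741144627332687), 67.12377166748047) 0.12569893225235126
[0.66254268 0.1272417  0.04857733]
50
  mark ang -15.5 area 26 r 0.0459
  mark ang 27.3 area 9 r 0.0465
  mark ang -56.0 area 9 r 0.0456
  mark ang 124.7 area 7 r 0.0475
  mark ang -154.4 area 5 r 0.0470
  mark ang 164.1 area 18 r 0.0474
70
  mark ang -15.5 area 29 r 0.0461
  mark ang 27.1 area 13 r 0.0468
  mark ang 41.7 area 4 r 0.0497
  mark ang -56.2 area 10 r 0.0455
  mark ang 124.9 area 9 r 0.0476
  mark ang -154.4 area 5 r 0.0470
  mark ang 164.0 area 21 r 0.0472
100
  mark ang 5.2 area 192 r 0.0429
  mark ang -56.2 area 13 r 0.0460
  mark ang 71.4 area 6 r 0.0495
  mark ang 78.0 area 3 r 0.0496
  mark ang 124.8 area 13 r 0.0473
  mark ang -154.7 area 40 r 0.0394
  mark ang -154.7 area 11 r 0.0469
  mark ang 164.0 area 22 r 0.0471
```

View pics/w2z.png

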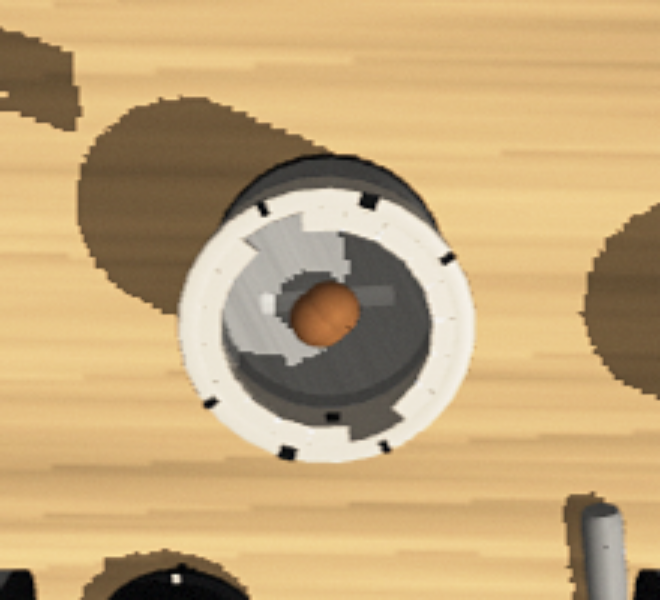

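The zoom confirms the nutmeg (crop ~(325,313)) in this grinder. Its slots are at about 26.4°, centre (0.662,0.1277). Lid is at (0.4684,0.196), yaw 0.9°. Back to the lid and down.

Emit:
jog_arm([
  [[-0.328, 0.117, -0.1], [0, 0, 0]],
  [[-0.328, 0.117, -0.1], [0, 0, 0]],
  [[-0.328, 0.117, -0.1], [0, 0, 0]],
  [[-0.328, 0.117, -0.1], [0, 0, 0]],
  [[-0.328, 0.117, -0.1], [0, 0, 0]],
  [[0, 0, -0.4], [0, 0, 0]],
  [[0, 0, -0.4], [0, 0, 0]],
  [[0, 0, 0], [0, 0, 0]],
])

```text
clock: 3.55
position: [0.4648, 0.1959, 0.1454]
ee_rot: [0.001, 1.0, 0.01, -0.005]
contact_force: [0.3, -1.1, 0.2]
width: 0.0854
grip_force: 0.0
```

Run:
```python
from h import *
s=r.sense();print(s['clock'],s['position'],s['ee_rot'])
```

```text
3.55 [0.46481809 0.19589622 0.14541184] [ 0.00139483  0.99993653  0.01020975 -0.00455532]
```

Emit:
jog_arm([
  [[0, 0, -0.35], [0, 0, 0]],
  [[0, 0, -0.25], [0, 0, 0]],
  [[0, 0, 0], [0, 0, 0]],
  [[0, 0, 0], [0, 0, 0]],
  [[0, 0, 0], [0, 0, 0]],
])

```text
clock: 4.05
position: [0.4704, 0.1973, 0.0802]
ee_rot: [-0.0, 1.0, 0.01, 0.002]
contact_force: [0.5, -0.1, 0.7]
width: 0.0855
grip_force: 0.0
```

Run:
```python
from h import *
s=r.sense();print(s['clock'],s['position'],s['ee_rot'])
```

```text
4.05 [0.47035382 0.19726061 0.08016154] [-4.85337927e-04  9.99950669e-01  9.79302659e-03  1.58765688e-03]
```

Emit:
jog_arm([
  [[-0.01, -0.005, -0.15], [0, 0, 0]],
  [[0, 0, -0.1], [0, 0, 0]],
  [[0, 0, -0.05], [0, 0, 0]],
  [[0, 0, 0], [0, 0, 0]],
  [[0, 0, 0], [0, 0, 0]],
])

```text
clock: 4.55
position: [0.4683, 0.1964, 0.0422]
ee_rot: [-0.0, 1.0, 0.01, 0.0]
contact_force: [1.0, 0.1, 0.7]
width: 0.0854
grip_force: 0.0
```

Emit:
jog_arm([
  [[0, 0, 0.012], [0, 0, 0]],
  [[0, 0, 0], [0, 0, 0]],
  [[0, 0, 0], [0, 0, 0]],
  [[0, 0, 0], [0, 0, 0]],
  [[0, 0, 0], [0, 0, 0]],
  [[0, 0, 0], [0, 0, 0]],
  [[0, 0, 0], [0, 0, 0]],
  [[0, 0, 0], [0, 0, 0]],
], hand=1, squeeze=70)

```text
clock: 5.35
position: [0.468, 0.1963, 0.0432]
ee_rot: [-0.0, 1.0, 0.01, 0.0]
contact_force: [-0.1, 0.8, 2.8]
width: 0.0129
grip_force: 68.3
```

Emit:
jog_arm([
  [[0, 0, 0.1], [0, 0, 0]],
  [[0, 0, 0.3], [0, 0, 0]],
  [[0, 0, 0.35], [0, 0, 0]],
  [[0, 0, 0.35], [0, 0, 0]],
  [[0.2, -0.071, 0.2], [0, 0, 0.1]],
  [[0.3, -0.1, 0.09], [0, 0, 0.2]],
  [[0.3, -0.1, 0], [0, 0, 0.2]],
  [[0.3, -0.1, 0], [0, 0, 0.2]],
])

```text
clock: 6.15
position: [0.6012, 0.1512, 0.2113]
ee_rot: [0.0, 0.981, 0.194, 0.001]
contact_force: [0.0, 1.4, -0.0]
width: 0.0127
grip_force: 68.4
```

Emit:
jog_arm([
  [[0.25, -0.1, 0], [0, 0, 0.15]],
  [[0.2, -0.1, 0], [0, 0, 0]],
  [[0.067, 0, 0], [0, 0, 0]],
  [[0, 0, 0], [0, 0, 0]],
  [[0, 0, 0], [0, 0, 0]],
  [[0, 0, 0], [0, 0, 0]],
])

```text
clock: 6.75
position: [0.6612, 0.1284, 0.2103]
ee_rot: [-0.0, 0.973, 0.231, -0.0]
contact_force: [-0.1, -0.0, -1.3]
width: 0.0127
grip_force: 68.5
```

Run:
```python
from h import *
s=r.sense();print(s['clock'],s['position'],s['ee_rot'],2*np.degrees(np.arctan2(s['ee_rot'][2],s['ee_rot'][1])))
c=snap('wrist','w3.png')
s=snap('scene','s3.png')
cv2.imwrite('pics/s3z.png',np.hstack([cv2.resize(s['frame'][130:270,320:460],(400,400),interpolation=cv2.INTER_CUBIC),cv2.resize(c['frame'][160:400,200:440],(400,400))]))
```

```text
6.75 [0.66115242 0.12839512 0.21026929] [-5.31566875e-05  9.73060830e-01  2.30548476e-01 -1.32683947e-04] 26.658730202193
```

View pics/s3z.png

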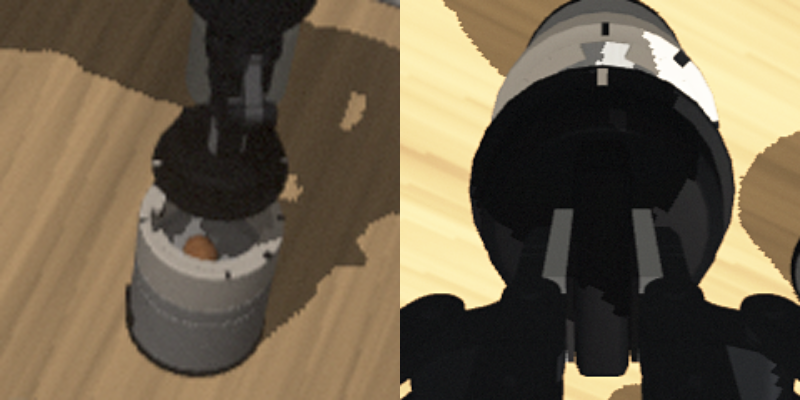

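Lid held level over the mouth; in the wrist view its white dot (604,75) lines up with the slot mark (604,28). Descend.

Emit:
jog_arm([
  [[0.003, -0.003, -0.15], [0, 0, 0]],
  [[0, 0, -0.12], [0, 0, 0]],
  [[0, 0, -0.04], [0, 0, 0]],
  [[0, 0, -0.03], [0, 0, 0]],
  [[0, 0, 0], [0, 0, 0]],
  [[0, 0, -0.02], [0, 0, 0]],
  [[0, 0, -0.02], [0, 0, 0]],
  [[0, 0, 0], [0, 0, 0]],
])

```text
clock: 7.65
position: [0.6623, 0.1274, 0.1642]
ee_rot: [-0.0, 0.973, 0.23, -0.0]
contact_force: [0.3, -0.4, -1.1]
width: 0.0126
grip_force: 68.5
```

Emit:
jog_arm([
  [[0, 0, -0.02], [0, 0, 0]],
  [[0, 0, -0.02], [0, 0, 0]],
  [[0, 0, -0.015], [0, 0, 0]],
  [[0, 0, -0.01], [0, 0, 0]],
  [[0, 0, 0], [0, 0, 0]],
  [[0, 0, 0], [0, 0, 0]],
])

```text
clock: 8.25
position: [0.6624, 0.1274, 0.1565]
ee_rot: [0.0, 0.973, 0.23, 0.0]
contact_force: [0.1, -0.3, -1.4]
width: 0.0131
grip_force: 68.5
```

Emit:
jog_arm([
  [[0, 0, -0.008], [0, 0, 0]],
  [[0, 0, 0], [0, 0, 0]],
  [[0, 0, -0.006], [0, 0, 0]],
  [[0, 0, 0], [0, 0, 0]],
  [[0, 0, 0], [0, 0, 0]],
])

```text
clock: 8.75
position: [0.6625, 0.1275, 0.1557]
ee_rot: [0.0, 0.973, 0.23, 0.0]
contact_force: [-2.0, 0.2, 5.6]
width: 0.0126
grip_force: 69.4
```

Seated as predicted (z 0.1557, 5.6 N). Twist in stages.

Emit:
jog_arm([
  [[0, 0, 0], [0, 0, -0.1]],
  [[0, 0, 0], [0, 0, -0.14]],
  [[0, 0, 0], [0, 0, -0.14]],
  [[0, 0, 0], [0, 0, -0.14]],
  [[0, 0, 0], [0, 0, -0.14]],
  [[0, 0, 0], [0, 0, -0.14]],
  [[0, 0, 0], [0, 0, 0]],
  [[0, 0, 0], [0, 0, 0]],
])

```text
clock: 9.55
position: [0.6629, 0.1278, 0.1558]
ee_rot: [-0.0, 1.0, 0.024, 0.001]
contact_force: [-0.0, 1.9, 5.3]
width: 0.0128
grip_force: 69.5
```

Run:
```python
from h import *
s=r.sense();print(s['clock'],s['position'],s['contact_force'],s['wrist_torque'],2*np.degrees(np.arctan2(s['ee_rot'][2],s['ee_rot'][1])))
```

```text
9.55 [0.66288149 0.12780445 0.15578178] [-0.01949164  1.8608124   5.29554359] [ 0.29357943  0.04788327 -0.02861669] 2.738181517913701
```

Emit:
jog_arm([
  [[0, 0, 0], [0, 0, -0.14]],
  [[0, 0, 0], [0, 0, -0.14]],
  [[0, 0, 0], [0, 0, -0.14]],
  [[0, 0, 0], [0, 0, -0.14]],
  [[0, 0, 0], [0, 0, -0.045]],
  [[0, 0, 0], [0, 0, 0]],
  [[0, 0, 0], [0, 0, 0]],
  [[0, 0, 0], [0, 0, 0]],
])

```text
clock: 10.35
position: [0.663, 0.1278, 0.1558]
ee_rot: [-0.0, 0.991, -0.134, 0.001]
contact_force: [0.6, 2.2, 5.2]
width: 0.0125
grip_force: 69.4
```

Run:
```python
from h import *
s=r.sense();print(s['clock'],s['position'],s['contact_force'],s['wrist_torque'],s['qvel'].round(4),2*np.degrees(np.arctan2(s['ee_rot'][2],s['ee_rot'][1])))
c=snap('wrist'); s=snap('scene')
cv2.imwrite('pics/s4z.png',np.hstack([cv2.resize(s['frame'][150:270,340:460],(400,400),interpolation=cv2.INTER_CUBIC),cv2.resize(c['frame'][160:400,200:440],(400,400))]))
```

```text
10.35 [0.66299197 0.12775147 0.15578834] [0.62467316 2.17923763 5.1610523 ] [ 0.33311127 -0.09579352  0.10301414] [-0.0029  0.0009  0.0005  0.0004  0.0003 -0.0003] -15.396323743435557
```

View pics/s4z.png

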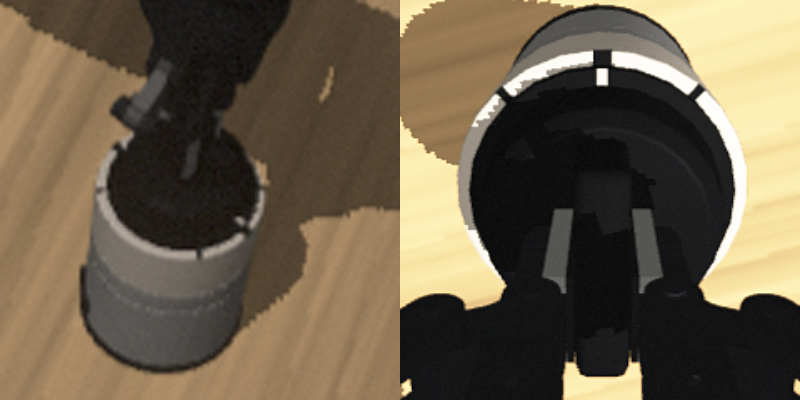

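The lid's white dot (602,75) sits exactly at the wide run mark (602,57), and the flange lies flush on the collar. The spring reaction is about 0.1 N m and the arm is steady. Handing in.

```bash
python3 -c "
from h import *
print(r.sign_off())"
```

```text
the job is handed in; nothing more can be done
None
```

The lid is seated in the nutmeg's grinder (the left one) and held steady at the wide run mark, 42° clockwise, gripped at about 69 N. I handed the job in at about 10 s; it returned no verdict. I didn't touch the cinnamon's grinder, canister, mug or spoon.

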